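# Close the quick clamp of the filter holder

## Robot

A 6-joint arm with a two-finger parallel gripper is mounted at the origin on a cart in front of the work surface, level with it; the furniture and walls round the work are solid. World frame = base frame: x ahead of the robot, y to its left, z up, the work surface at z = 0. Lengths are in m, angles in rad, forces in N, time in s.
With the tool pointing down it reaches from about 0.25 to 0.725 m from the base axis. Payload 4 kg.
Tool frame: the origin (TCP) lies midway between the tips of the shut fingers; the grasp point (between the pads) lies 19 mm behind it (bot.grip_point_offset is the distance from the TCP to the grasp point, in m); z points along the fingers, y is the line along which they close (so a half turn about z gives the same grasp; the last joint's range is limited). The gripper opens to 85 mm and grips with 20 to 120 N. Pads are 22 mm wide; open, the fingers measure 114 mm over their backs; the gripper's body (76 mm by 85 mm) begins 54 mm behind the grasp point. The pads swing forward as they close: fully open they stand 13 mm farther back than shut.
Start: joints at [-1.194, 0.241, 0.005, 1.335, 0, 1.571], TCP at [0.184, -0.465, 0.2] pointing down, gripper open.
Joint ranges: [-2.72, 2.72], [-1.05, 1.87], [-1.09, 1.28], [-1.99, 2.15], [-1.42, 1.44], [-3.14, 3.14]. Speed limits (rad/s): [2.79, 2.79, 3.14, 3.14, 3.14, 3.14].

## Interface

Orientations are given as a unit quaternion [x, y, z, w].
In Python, from workcell import bot gives the robot as it stands.
- The arm moves only by the tool step_arm, never from a script. Its argument "targets" is text: rows parted by semicolons, each of 7 numbers parted by spaces: the opening, from -1 (shut) to 1 (fully open), so that 0 is half open, then the shift along the world's x, y, z normalised to -1 to 1, where 1 is 0.5 m, then the turn, a rotation vector about the world's x, y, z normalised to -1 to 1, where 1 is pi/4 rad. In form: gripper x y z wx wy wz; .... A call has 1 to 10 rows; each row is the pose to reach, as a shift and turn from the pose commanded when the call began; what a row does not reach only later rows make up. A row lasts 1/12 s, in which the tool goes at most 41.7 mm and 7.16 degrees, less where a joint would pass 70% of its speed; a pose out of reach is approached as far as the arm can. A call with a number of a shift or a turn outside -1 to 1 is refused whole. A call with a gripper value outside its range is refused whole. The fingers move at their own pace and stop on an object; the grip force is fixed at half the most. Time passes only in rows, so rows that repeat a pose let the fingers close. It gives the time, the measured TCP pose, the force, the opening and the grip force at its end, in the units of the state.
- bot.get_obs(): the state, without advancing time (a new reading comes with each control period).
- bot.camera(name): name is "scene" or "top" or "wrist"; returns the picture (420x560x3 uint8, red, green, blue); there is no depth.
- bot.camera_info(name): a dict with "vertical_fov" (degrees; the focal length in pixels is half the picture's height over the tangent of half this angle, whatever the lens; pixels are square), "cx", "cy" (the principal point, pixels), "pose" (4x4, takes a point from camera to world coordinates). Camera axes: x right, y up, looking along -z (the intrinsics and any distortion apply to the point x, -y, -z); pixel columns grow to the right and rows downward; lengths in m; the calibration is good to about 2 mm. The wrist camera is an equidistant fisheye: a pixel r from the principal point sees the ray r / f radians off the axis. A picture is of the moment at which its call begins: read the wrist's pose just before it. camera_info takes no time and is no camera call; for the wrist camera it gives the pose at the moment of the call.
- bot.job_done(): hands the job in; it is judged then, once.
The state is a dict: "clock": time; "joint_pos": joint angles; "joint_vel": joint speeds; "tau": joint torques, N m; "eef_pos": TCP position; "tool_rot": TCP orientation; "ft_force": force on the tool from outside, world axes, zero at the start; "ft_torque": the same for the moment, N m; "grip_width": finger opening in m; "grasp_force": force on a finger pad.
Only numpy, scipy, OpenCV 4.12 (cv2) and the standard library are available. Lean on these libraries where they do the work, as an engineer would, in place of code of your own. Each camera call takes 0.05 s, during which the arm holds its last target. There are 200 camera calls.

## Task

The filter disc already lies in the round seat of the filter clamp. With the fingertips or the outside of the fingers, push the steel strap round over the disc until its notched end is fully home on the bolt, and only then push the upright cam lever down flat. Grasp nothing: leave the disc lying in its seat and do not disturb the small things standing round the clamp.

Things in the scene. Friction and masses are not known exactly. Their poses are not given: they have to be found in the camera images.
- filter_clamp: fixed grey base plate, 130 (x) x 200 (y) mm, top 14 mm above the worktop; origin at the centre of its underside, on the worktop, z up. In its frame: disc seat, a ring of 126 mm outer diameter round the origin, rim 20 mm high; strap pivot, a vertical axis at x 0, y +78 mm; steel bolt carrying the cam lever at x 0, y -78 mm
- swing_strap (a joint): angle (rad) of the flat steel strap about the vertical pivot. 0 = fully home, a dead stop: the strap then runs along the clamp's -y axis from the pivot over the disc to the bolt. Growing = swung open, clockwise seen from above, towards the clamp's -x side; at 1.5 it points to the clamp's -x. It stays where it is left; about 2 N at 85 mm from the pivot moves it
- strap_push (a point): point on the strap's centre line, 85 mm from the pivot, mid-thickness (40 mm above the worktop); its y axis points to the pivot, its -x axis to the edge to be pushed. Strap: 24 mm wide, reaching 172 mm from the pivot, from 34 to 46 mm above the worktop; under it, 78 mm from the pivot, a rubber foot of 30 mm diameter reaches down to 21 mm
- cam_lever (a joint): angle (rad) of the cam lever about a level pin parallel to the clamp's x axis, 58 mm above the worktop, at the clamp's x 0, y -78 mm. 0 = upright, growing as the lever goes down outwards to the clamp's -y, 1.57 = flat (level), a dead stop. It stays where it is left; about 3 N at 70 mm from the pin moves it
- lever_end (a point): middle of the cam lever's free end, 82 mm from its pin; the black handle, from 38 to 82 mm from the pin, is 22 mm wide and 9 mm thick
- filter_disc: loose white disc, 110 mm diameter, 4 mm thick, lying in the clamp's seat (the seat leaves it about 3 mm play); origin at the centre of its underside. To be left there
- marker: felt marker, 124 mm long, 15 mm thick, lying on the worktop before the clamp; bystander, origin at its underside
- vial: small vial with black cap, 27 mm diameter, 66 mm high, standing beside the pivot post; bystander, origin at its underside
- small_bottle: white bottle, 38 mm diameter, 75 mm high, standing behind the clamp; bystander, origin at its underside
- glass_beaker: glass beaker, 54 mm diameter, 70 mm high, standing behind the clamp; bystander, origin at its underside
- steel_tweezers: steel tweezers, 118 mm long, lying to the left of the clamp; bystander, origin at its underside
Things that resemble listed ones, but are neither listed nor needed, are in the scene too. Leave any red or turquoise look-alike of the filter_disc alone.

How it is judged:
On the way, in this order (a step that is already met when the one before it is completed fails the run):
1. the strap is swung fully home over the disc (value of joint swing_strap below 0.07 rad), for 0.2 s.
2. the cam lever is pushed down flat (value of joint cam_lever above 1.45 rad), for 0.2 s.
At the end, for the whole second after the job is handed in: The strap stands within 0.07 rad of its home stop over the disc, the cam lever is down to within 0.12 rad of level, and the disc lies flat in its seat (centre within 6 mm of the seat's, underside within 3 mm of the seat's floor), at rest (value of joint swing_strap below 0.07 rad and value of joint cam_lever above 1.45 rad and horizontal distance between filter_disc and filter_clamp below 0.006 m and z of filter_disc in the frame of filter_clamp below 0.017 m and linear speed of filter_disc below 0.02 m/s); the robot touches nothing.
It fails at once if the cam lever is pushed down past 0.7 rad before the strap is home (value of joint cam_lever above 0.7 rad and value of joint swing_strap above 0.1 rad).
It fails at once if the disc is lifted or driven out of its seat (z of filter_disc in the frame of filter_clamp above 0.024 m or horizontal distance between filter_disc and filter_clamp above 0.012 m).
It fails at once if a bystander (marker, vial, bottle, beaker, tweezers) is lifted or shoved by more than 20 mm (distance of any of marker, vial, small_bottle, glass_beaker, steel_tweezers from where it was at the start of the episode above 0.02 m).
It fails at once if the vial, the bottle or the beaker is tipped over (angle between any of vial, small_bottle, glass_beaker's own z axis and vertical above 0.5 rad).
It also fails if it takes over 51 s, if anything falls off the work surface, if the arm or the gripper's body presses on something with over 40 N, if the wrist force passes 120 N, or if a joint passes its speed limit or range.

## Working session

There is one attempt and no reset: what is moved stays moved. The work goes in short steps, Python scripts to look and compute and a tool call to move; the robot and the scene stay as the last step left them, time stands still between calls to the robot, and variables do not carry over. Pictures are saved under pics/ and viewed, at most 10 in all, crops included, and the job is handed in when it is done.

Besides the shell and the picture viewer there is one more tool, called by a JSON object that holds its "op" and its "data". step_arm: Moves the arm, as the interface text tells. Scaled input: -1 to 1 covers 0.5 m each way for a shift and pi/4 rad each way for a turn. Its arguments: {"type":"object","properties":{"targets":{"type":"string"}},"required":["targets"]}

```bash
mkdir -p pics
python3 - <<'E'
from workcell import bot
import cv2,numpy as np
for n in("scene","top"):
    im=bot.camera(n);cv2.imwrite(f"pics/{n}0.png",im[:,:,::-1])
    i=bot.camera_info(n);print(n,{k:(np.round(v,4).tolist() if k=="pose" else v) for k,v in i.items()})
print(bot.get_obs())
E
```

```text
scene {'vertical_fov': 49.73437583198601, 'cx': 276.94374725290675, 'cy': 213.31475869233188, 'pose': [[0.8737, 0.3573, -0.3302, 0.2328], [-0.4863, 0.6604, -0.5721, -0.5016], [0.0137, 0.6604, 0.7508, 0.8002], [0.0, 0.0, 0.0, 1.0]]}
top {'vertical_fov': 55.89541299144967, 'cx': 284.1500905852033, 'cy': 213.21397538340935, 'pose': [[0.0035, 0.9944, -0.1052, 0.4511], [-0.9993, 0.0074, 0.0367, 0.025], [0.0372, 0.105, 0.9938, 0.9412], [0.0, 0.0, 0.0, 1.0]]}
{'clock': 0.1, 'joint_pos': array([-1.19397533e+00,  2.41349203e-01,  3.87176980e-03,  1.33519830e+00,
       -5.07178061e-06,  1.57077446e+00]), 'joint_vel': array([ 0.00072236, -0.00134082,  0.00139275,  0.00126091, -0.00081565,
        0.00131556]), 'tau': array([-3.66863351e-04, -3.73139620e+01,  2.53009486e+01,  1.08506731e-02,
        2.43200310e-05, -4.34711339e-06]), 'eef_pos': array([ 0.18375445, -0.46434614,  0.19940115]), 'tool_rot': array([ 9.82300704e-01,  1.87308418e-01, -1.78484857e-04, -9.22598479e-04]), 'ft_force': array([ 0.3991942 , -0.56638527, -0.08055586]), 'ft_torque': array([ 0.01770383, -0.01564519, -0.04710128]), 'grasp_force': 0.0, 'grip_width': 0.08545986128601794}
```

View pics/scene0.png

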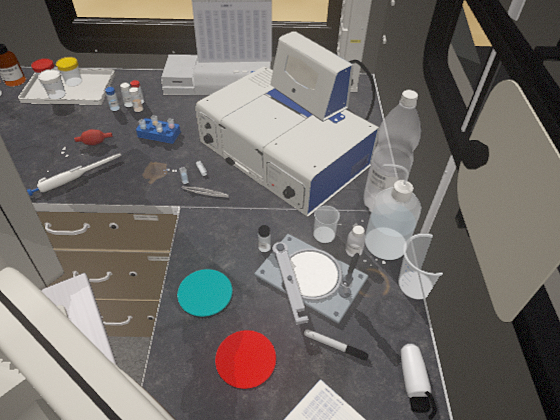

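View pics/top0.png

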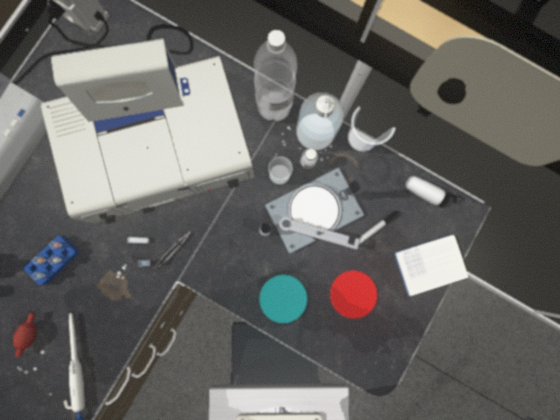

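The scene view shows the clamp at about (312,278), with the strap from (280,250) to (303,318) and the lever at (350,272). The vial is at (264,238), the beaker at (326,222), the bottle at (356,240) and the marker at (337,345). In the top view the clamp is at about (315,210). The white disc in the clamp seat, top (315,208), is the filter disc. The turquoise disc (283,299) and red disc (353,295) are look-alikes. I'll confirm with an enlarged crop of both views.

Run:
```python
import cv2,numpy as np
a=cv2.imread("pics/scene0.png")[215:365,240:390];b=cv2.imread("pics/top0.png")[140:265,250:410]
a=cv2.resize(a,(400,400),interpolation=cv2.INTER_CUBIC) ;b=cv2.resize(b,None,fx=2.5,fy=2.5,interpolation=cv2.INTER_CUBIC)
c=np.zeros((400,800,3),np.uint8);c[:,:400]=a;c[:b.shape[0],400:400+b.shape[1]]=b
cv2.imwrite("pics/crop0.png",c)
```

```text
(no output)
```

View pics/crop0.png

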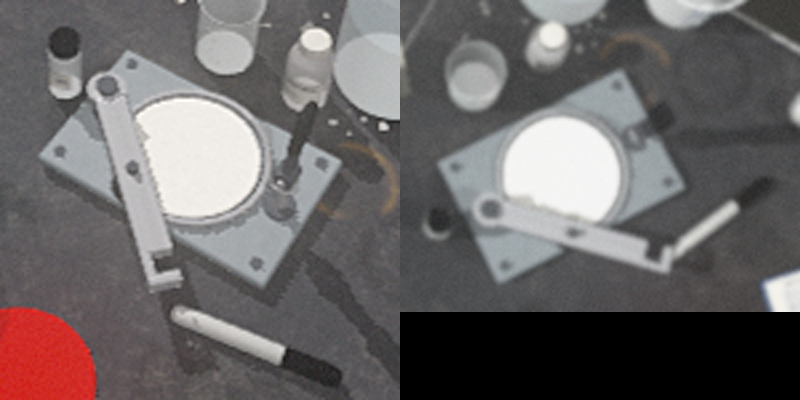

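The crop confirms the white disc lies in the clamp's seat. The strap's notched end points down and right, near the marker, and the lever stands upright at the right. Next I triangulate the key points.

```bash
cat > h.py <<'E'
import numpy as np
from workcell import bot
def ray(n,p,info=None):
    i=info or bot.camera_info(n);f=210/np.tan(np.radians(i["vertical_fov"]/2));T=np.array(i["pose"])
    d=T[:3,:3]@np.array([(p[0]-i["cx"])/f,-(p[1]-i["cy"])/f,-1]);return T[:3,3],d/np.linalg.norm(d)
def plane(n,p,z):
    o,d=ray(n,p);return o+d*(z-o[2])/d[2]
def tri(ps,pt):
    (a,u),(b,v)=ray("scene",ps),ray("top",pt)
    s=np.linalg.lstsq(np.c_[u,-v],b-a,rcond=None)[0];A=a+u*s[0];B=b+v*s[1];return (A+B)/2,np.linalg.norm(A-B)
S=lambda x,y:(240+x/2.6667-.3,215+y/2.6667-.3)
Tp=lambda x,y:(250+(x-400)/2.5-.3,140+y/2.5-.3)
E
python3 - <<'E'
from h import *
np.set_printoptions(precision=4,suppress=True)
P={"pivot":((107,87),(490,208)),"strapend":((167,283),(668,260)),"levertop":((310,105),(664,114)),"bolt":((281,183),(634,138)),"vialcap":((64,40),(438,217)),"beaker bottom":((226,52),(476,88)),
"bottlecap":((316,38),(553,35)),"markW":((172,312),(680,253)),"markB":((340,377),(768,184)),"disc":((200,155),(561,170))}
for k,(s,t) in P.items(): print(k,*tri(S(*s),Tp(*t)))
cs=[(127,52),(40,157),(263,287),(341,160)];ct=[(622,70),(438,165),(500,283),(686,186)]
ct=[ct[1],ct[2],ct[3],ct[0]]
cs=[cs[0],cs[1],cs[2],cs[3]]
L=[[-65*0+65,100],[-65,100],[-65,-100],[65,-100]]
L=np.array(L)/1000
for n,pts,M in(("scene",cs,S),("top",ct,Tp)):
    W=np.array([plane(n,M(*p),.014)[:2] for p in pts]);c=W.mean(0)
    z=((W-c)@[1,1j]*np.conj(L@[1,1j])).sum();print(n,c,np.degrees(np.angle(z)));print(W)
for n,k in(("scene",0),("top",1)):
    print(n,plane(n,(S,Tp)[k](*P["pivot"][k]),.047),plane(n,(S,Tp)[k](*P["strapend"][k]),.046),plane(n,(S,Tp)[k](*P["disc"][k]),.018))
E
```

```text
pivot [ 0.524  -0.0117  0.0456] 0.00033581702381418253
strapend [ 0.4786 -0.1757  0.0397] 0.002269897270422237
levertop [ 0.597  -0.1523  0.1423] 0.005293481091572296
bolt [ 0.5927 -0.1464  0.0409] 0.0058084386898589625
vialcap [0.5131 0.0358 0.0589] 0.002729798391109028
beaker bottom [ 0.6446 -0.0003  0.0045] 0.003758760215410008
bottlecap [ 0.6782 -0.0669  0.0752] 0.0015831348650375886
markW [ 0.4814 -0.1895  0.0194] 0.0075468198044763455
markB [ 0.5536 -0.2802  0.0112] 0.005018976203093399
disc [ 0.5657 -0.0816  0.0122] 0.005527647575153029
scene [ 0.5586 -0.0834] 27.67856089968042
[[ 0.5688  0.0325]
 [ 0.4574 -0.0256]
 [ 0.5468 -0.2008]
 [ 0.6614 -0.1399]]
top [ 0.5579 -0.0812] 27.88414281470414
[[ 0.5667  0.0362]
 [ 0.4562 -0.0225]
 [ 0.5486 -0.1992]
 [ 0.66   -0.1393]]
scene [ 0.5236 -0.0127  0.047 ] [ 0.4777 -0.1787  0.046 ] [ 0.5658 -0.0856  0.018 ]
top [ 0.5237 -0.0116  0.047 ] [ 0.4774 -0.1738  0.046 ] [ 0.5624 -0.0797  0.018 ]
```

{"op": "step_arm", "data": {"targets": "-1 0.52 0.76 -0.1 0 0 0.14;-1 0.52 0.76 -0.1 0 0 0.14;-1 0.52 0.76 -0.1 0 0 0.14;-1 0.52 0.76 -0.1 0 0 0.14;-1 0.52 0.76 -0.1 0 0 0.14;-1 0.52 0.76 -0.1 0 0 0.14;-1 0.52 0.76 -0.1 0 0 0.14;-1 0.52 0.76 -0.1 0 0 0.14;-1 0.52 0.76 -0.1 0 0 0.14;-1 0.52 0.76 -0.1 0 0 0.14"}}

```text
clock: 0.93
eef_pos: [0.4183, -0.121, 0.1548]
tool_rot: [0.971, 0.241, -0.0, -0.0]
ft_force: [0.3, -1.2, -0.1]
grip_width: -0.0002
grasp_force: 0.0
```

{"op": "step_arm", "data": {"targets": "-1 0 0 0 0 0 0;-1 0 0 0 0 0 0;-1 0 0 0 0 0 0"}}

```text
clock: 1.18
eef_pos: [0.4173, -0.1229, 0.1548]
tool_rot: [0.97, 0.241, -0.001, -0.0]
ft_force: [-0.3, -0.8, -0.2]
grip_width: 0.0001
grasp_force: 0.0
```

{"op": "step_arm", "data": {"targets": "-1 0.05 0.076 -0.08 0 0 0;-1 0.05 0.076 -0.08 0 0 0;-1 0.05 0.076 -0.15 0 0 0;-1 0.05 0.076 -0.2 0 0 0;-1 0.05 0.076 -0.248 0 0 0;-1 0.05 0.076 -0.248 0 0 0;-1 0.05 0.076 -0.248 0 0 0"}}

```text
clock: 1.77
eef_pos: [0.441, -0.0864, 0.0306]
tool_rot: [0.971, 0.239, -0.002, -0.001]
ft_force: [0.3, -0.7, 0.2]
grip_width: 0.0001
grasp_force: 0.0
```

Run:
```python
from workcell import bot
import cv2,numpy as np
c=np.zeros((400,800,3),np.uint8)
c[:,:400]=cv2.resize(bot.camera("scene")[215:365,240:390,::-1],(400,400));c[:,400:]=cv2.resize(bot.camera("top")[140:300,250:410,::-1],(400,400))
cv2.imwrite("pics/c1.png",c)
```

```text
(no output)
```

View pics/c1.png

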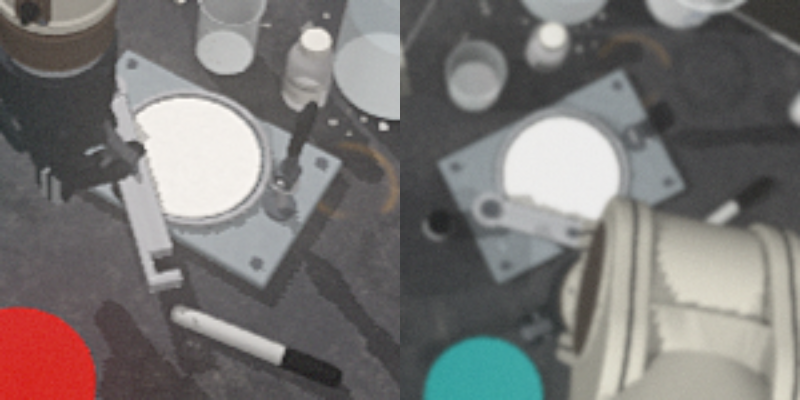

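The gripper is in place on the open side of the strap, with the shut fingertips at about scene-crop (50,190). The disc, vial and marker are undisturbed, so I start the push.

{"op": "step_arm", "data": {"targets": "-1 0.02 -0.003 0 0 0 0;-1 0.04 -0.006 0 0 0 0;-1 0.055 -0.009 0 0 0 0;-1 0.07 -0.012 0 0 0 0;-1 0.085 -0.015 0 0 0 0;-1 0.1 -0.018 0 0 0 0;-1 0.115 -0.021 0 0 0 0;-1 0.13 -0.024 0 0 0 0;-1 0.145 -0.027 0 0 0 0;-1 0.16 -0.03 0 0 0 0"}}

```text
clock: 2.7
eef_pos: [0.5235, -0.1001, 0.0311]
tool_rot: [0.971, 0.241, -0.0, -0.0]
ft_force: [0.4, -0.2, -0.1]
grip_width: -0.0
grasp_force: 0.0
```

{"op": "step_arm", "data": {"targets": "-1 0.008 -0.001 0 0 0 0;-1 0.016 -0.002 0 0 0 0;-1 0.024 -0.003 0 0 0 0;-1 0.024 -0.003 0 0 0 0"}}

```text
clock: 3.03
eef_pos: [0.5357, -0.1016, 0.0312]
tool_rot: [0.971, 0.241, 0.0, 0.0]
ft_force: [0.1, -0.3, -0.1]
grip_width: -0.0
grasp_force: 0.0
```

{"op": "step_arm", "data": {"targets": "-1 0.004 0 0 0 0 0;-1 0.008 0.001 0 0 0 0;-1 0.012 0.002 0 0 0 0;-1 0.012 0.002 0 0 0 0"}}

```text
clock: 3.37
eef_pos: [0.5412, -0.1005, 0.0313]
tool_rot: [0.971, 0.241, 0.0, 0.0]
ft_force: [0.6, -0.7, -0.4]
grip_width: -0.0004
grasp_force: 0.0
```

Run:
```python
from workcell import bot
import cv2,numpy as np
c=np.zeros((400,800,3),np.uint8)
c[:,:400]=cv2.resize(bot.camera("scene")[215:365,240:390,::-1],(400,400));w=bot.camera("wrist")[:,:,::-1]
c[:300,400:]=cv2.resize(w,(400,300))
cv2.imwrite("pics/c2.png",c);print(bot.get_obs()["ft_force"])
```

```text
[ 1.06279294  0.59082192 -0.42868859]
```

View pics/c2.png

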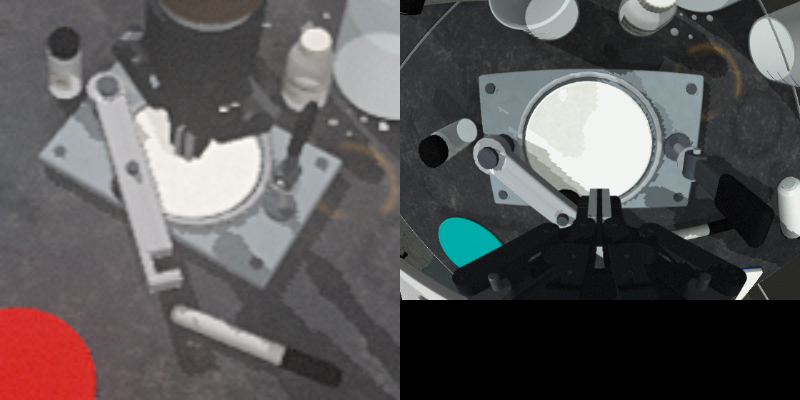

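The strap hasn't moved. The shut fingers appear at scene crop (190,150), which is over the disc, so I check the TCP projection.

Run:
```python
from h import *
def proj(n,X):
    i=bot.camera_info(n);T=np.array(i["pose"]);f=210/np.tan(np.radians(i["vertical_fov"]/2));q=T[:3,:3].T@(np.array(X)-T[:3,3])
    return np.array([i["cx"]-f*q[0]/q[2],i["cy"]+f*q[1]/q[2]])
for X in([.5412,-.1005,.0313],[.441,-.0864,.0306],[.5412,-.1005,.08],[.5412,-.1005,.1313]):
    p=proj("scene",X);print(X,p,(p-[240,215])*2.6667)
i=bot.camera_info("wrist");print(i);o=bot.get_obs();print(o["eef_pos"],o["tool_rot"],o["joint_pos"])
# tips in scene, plane heights
for z in(.03,.05,.07,.1): print(z,plane("scene",S(187,152),z))
```

```text
[0.5412, -0.1005, 0.0313] [308.78084811 279.49073388] [183.41788766 171.97744003]
[0.441, -0.0864, 0.0306] [261.2776868  295.13608382] [ 56.7412074  213.69889472]
[0.5412, -0.1005, 0.08] [310.46227689 265.55370188] [187.90175378 134.8115568 ]
[0.5412, -0.1005, 0.1313] [312.39301757 249.55017253] [193.05045997  92.13494508]
{'vertical_fov': 65.70646984690485, 'cx': 278.92171804113303, 'cy': 213.63698153204172, 'pose': array([[ 0.46820336,  0.83510309,  0.28877057,  0.61483882],
       [-0.88362002,  0.44207905,  0.15421338, -0.06186245],
       [ 0.00112465, -0.32736668,  0.94489671,  0.20443047],
       [ 0.        ,  0.        ,  0.        ,  1.        ]])}
[ 0.54081952 -0.10049013  0.03123512] [ 9.70517690e-01  2.41029899e-01 -4.27620229e-05 -9.75885035e-06] [-1.83704925e-01  4.67298713e-01 -1.31111599e-01  9.72471941e-01
 -1.76651786e-05  2.47103394e+00]
0.03 [ 0.55345882 -0.08489709  0.03      ]
0.05 [ 0.54513218 -0.09571806  0.05      ]
0.07 [ 0.53680554 -0.10653903  0.07      ]
0.1 [ 0.52431558 -0.12277048  0.1       ]
```

Run:
```python
from workcell import bot
import cv2,numpy as np
s=bot.camera("scene")[:,:,::-1];w=bot.camera("wrist")[:,:,::-1]
c=np.zeros((480,800,3),np.uint8)
c[:400,:400]=cv2.resize(s[240:300,280:340],(400,400),interpolation=cv2.INTER_CUBIC)
c[:400,400:]=cv2.resize(w[200:340,210:350],(400,400),interpolation=cv2.INTER_CUBIC)
cv2.imwrite("pics/c3.png",c)
i=bot.camera_info("wrist");f=210/np.tan(np.radians(i["vertical_fov"]/2));T=i["pose"]
for z in(.0313,.05,.06):
  for y in (-.1005,):
    q=T[:3,:3].T@(np.array([.5412,y,z])-T[:3,3]);v=np.array([q[0],-q[1]]);th=np.arctan2(np.linalg.norm(v),-q[2]);p=v/np.linalg.norm(v)*f*th+[i["cx"],i["cy"]]
    print(z,p,(p-[210,200])*400/140+[400,0])
```

```text
0.0313 [278.06200582 250.62301107] [594.46287377 144.63717449]
0.05 [278.01494961 265.632534  ] [594.32842747 187.52152572]
0.06 [277.98648123 274.88146788] [594.24708924 213.94705108]
```

View pics/c3.png

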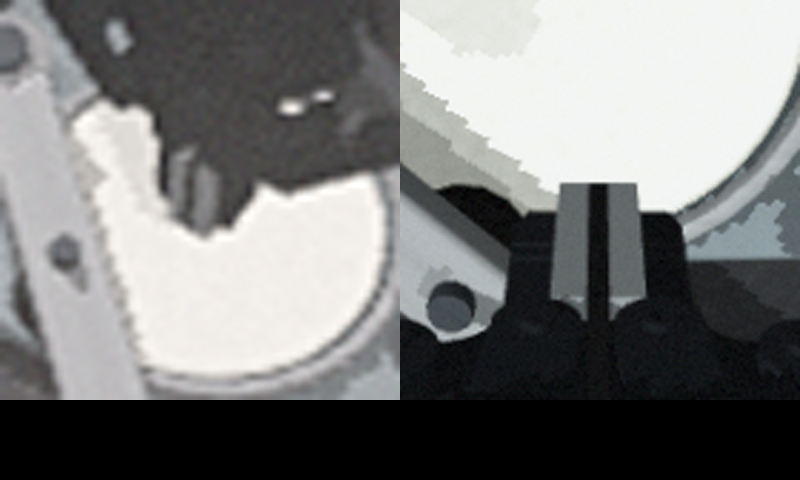

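The wrist view shows the tips at (598,183), which puts them at z≈0.048, and the scene view agrees. So the real tips end about 17 mm above the reported TCP, and the fingers passed just over the strap. I go back over it and come down lower.

{"op": "step_arm", "data": {"targets": "-1 0 0 0.06 0 0 0;-1 -0.06 0.01 0.06 0 0 0;-1 -0.12 0.02 0.06 0 0 0;-1 -0.18 0.028 0.06 0 0 0;-1 -0.2 0.028 0.06 0 0 0;-1 -0.2 0.028 0.02 0 0 0;-1 -0.2 0.028 -0.02 0 0 0;-1 -0.2 0.028 -0.036 0 0 0;-1 -0.2 0.028 -0.036 0 0 0;-1 -0.2 0.028 -0.036 0 0 0"}}

```text
clock: 4.4
eef_pos: [0.4409, -0.0866, 0.0132]
tool_rot: [0.971, 0.241, -0.0, -0.0]
ft_force: [-0.6, 0.0, -1.0]
grip_width: -0.0003
grasp_force: 0.0
```

Run:
```python
from workcell import bot
import cv2,numpy as np
s=bot.camera("scene")[:,:,::-1];w=bot.camera("wrist")[:,:,::-1]
c=np.zeros((400,800,3),np.uint8)
c[:,:400]=cv2.resize(s[240:340,230:330],(400,400),interpolation=cv2.INTER_CUBIC)
c[:,400:]=cv2.resize(w[140:340,180:380],(400,400),interpolation=cv2.INTER_CUBIC)
cv2.imwrite("pics/c4.png",c);print(bot.get_obs()["ft_force"])
```

```text
[0.64530327 0.58662121 0.14836233]
```

View pics/c4.png

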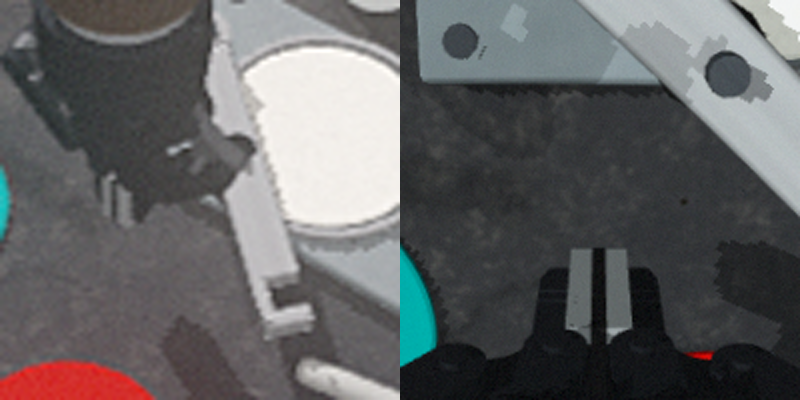

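No contact, and the tips measure z≈0.030. I start the push.

{"op": "step_arm", "data": {"targets": "-1 0.02 -0.002 0 0 0 0;-1 0.04 -0.004 0 0 0 0;-1 0.055 -0.006 0 0 0 0;-1 0.07 -0.009 0 0 0 0;-1 0.085 -0.012 0 0 0 0;-1 0.1 -0.014 0 0 0 0;-1 0.115 -0.016 0 0 0 0;-1 0.13 -0.018 0 0 0 0;-1 0.145 -0.02 0 0 0 0;-1 0.16 -0.022 0 0 0 0"}}

```text
clock: 5.33
eef_pos: [0.5218, -0.0979, 0.0145]
tool_rot: [0.971, 0.241, 0.001, 0.0]
ft_force: [-3.5, 1.3, 7.6]
grip_width: 0.0002
grasp_force: 4.1
```

{"op": "step_arm", "data": {"targets": "-1 0.008 -0.001 0 0 0 0;-1 0.016 -0.002 0 0 0 0;-1 0.024 -0.003 0 0 0 0;-1 0.024 -0.003 0 0 0 0"}}

```text
clock: 5.67
eef_pos: [0.5343, -0.0976, 0.0147]
tool_rot: [0.97, 0.242, 0.001, -0.001]
ft_force: [-0.7, 3.8, 8.2]
grip_width: 0.0001
grasp_force: 3.9
```

{"op": "step_arm", "data": {"targets": "-1 0 0 0.008 0 0 0;-1 0.004 0.002 0.008 0 0 0;-1 0.008 0.004 0.008 0 0 0;-1 0.008 0.004 0.008 0 0 0"}}

```text
clock: 6.0
eef_pos: [0.5374, -0.0971, 0.0171]
tool_rot: [0.971, 0.241, 0.0, 0.0]
ft_force: [0.2, -0.2, 0.5]
grip_width: -0.0001
grasp_force: 0.0
```

Run:
```python
from workcell import bot
import cv2,numpy as np
s=bot.camera("scene")[:,:,::-1];w=bot.camera("wrist")[:,:,::-1]
c=np.zeros((400,800,3),np.uint8)
c[:,:400]=cv2.resize(s[225:325,260:360],(400,400),interpolation=cv2.INTER_CUBIC)
c[:300,400:]=cv2.resize(w,(400,300),interpolation=cv2.INTER_AREA)
cv2.imwrite("pics/c5.png",c);print(bot.get_obs()["ft_force"])
```

```text
[-0.13002515 -0.13200297 -0.98282831]
```

View pics/c5.png

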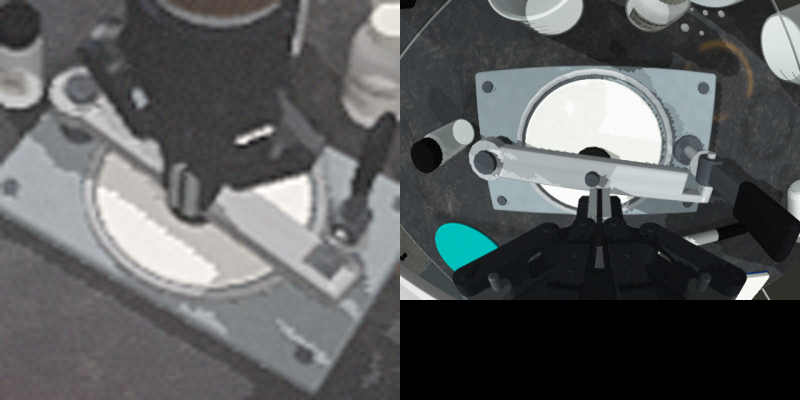

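The strap swung about three-quarters of the way, but the fingers are riding on its top: 8 N upwards at a reading of 0.0146, and the tip overlaps the strap in the wrist view. That makes the tips about 31 mm above the reported TCP, because I ignored the finger half-width in my estimate. I back off, come down to a reading of 0.004 (tips ≈0.035) and push again.

{"op": "step_arm", "data": {"targets": "-1 0 0 0.03 0 0 0;-1 -0.04 0.005 0.03 0 0 0;-1 -0.08 0.01 0.03 0 0 0;-1 -0.08 0.01 0.03 0 0 0;-1 -0.08 0.01 0 0 0 0;-1 -0.08 0.01 -0.02 0 0 0;-1 -0.08 0.01 -0.026 0 0 0;-1 -0.08 0.01 -0.026 0 0 0"}}

```text
clock: 6.77
eef_pos: [0.4959, -0.0919, 0.0029]
tool_rot: [0.971, 0.241, -0.001, -0.001]
ft_force: [-1.0, 0.1, -0.5]
grip_width: 0.0002
grasp_force: 0.0
```

{"op": "step_arm", "data": {"targets": "-1 0.01 0.002 0 0 0 0;-1 0.02 0.004 0 0 0 0;-1 0.03 0.006 0 0 0 0;-1 0.036 0.007 0 0 0 0;-1 0.042 0.008 0 0 0 0;-1 0.048 0.009 0 0 0 0"}}

```text
clock: 7.27
eef_pos: [0.5215, -0.0875, 0.0044]
tool_rot: [0.971, 0.241, 0.0, 0.0]
ft_force: [0.6, -0.3, 0.2]
grip_width: -0.0003
grasp_force: 0.0
```

{"op": "step_arm", "data": {"targets": "-1 0.006 0.001 0 0 0 0;-1 0.012 0.003 0 0 0 0;-1 0.018 0.005 0 0 0 0;-1 0.024 0.007 0 0 0 0;-1 0.024 0.007 0 0 0 0"}}

```text
clock: 7.68
eef_pos: [0.5334, -0.0844, 0.0042]
tool_rot: [0.971, 0.241, 0.0, 0.0]
ft_force: [-0.3, -1.3, 0.0]
grip_width: -0.0001
grasp_force: 0.7
```

Some contact shows on a pad. I continue in small steps towards the stop.

{"op": "step_arm", "data": {"targets": "-1 0.004 0.002 0 0 0 0;-1 0.008 0.004 0 0 0 0;-1 0.008 0.004 0 0 0 0"}}

```text
clock: 7.93
eef_pos: [0.5346, -0.0835, 0.0041]
tool_rot: [0.971, 0.24, -0.003, 0.001]
ft_force: [-6.5, -6.3, 4.5]
grip_width: -0.0003
grasp_force: 4.2
```

{"op": "step_arm", "data": {"targets": "-1 0.004 0.002 0 0 0 0;-1 0.008 0.004 0 0 0 0;-1 0.008 0.004 0 0 0 0"}}

```text
clock: 8.18
eef_pos: [0.5345, -0.0835, 0.004]
tool_rot: [0.971, 0.24, -0.007, 0.002]
ft_force: [-15.7, -10.7, 12.9]
grip_width: 0.0001
grasp_force: 9.4
```

It stopped firm at (0.5345,-0.0835), where I expected home. I back off and rise.

{"op": "step_arm", "data": {"targets": "-1 -0.04 -0.02 0 0 0 0;-1 -0.06 -0.03 0 0 0 0;-1 -0.06 -0.03 0.08 0 0 0;-1 -0.06 -0.03 0.16 0 0 0;-1 -0.06 -0.03 0.24 0 0 0;-1 -0.06 -0.03 0.3 0 0 0;-1 -0.06 -0.03 0.3 0 0 0"}}

```text
clock: 8.77
eef_pos: [0.5161, -0.0952, 0.1619]
tool_rot: [0.97, 0.241, 0.007, 0.002]
ft_force: [1.6, -0.3, 0.5]
grip_width: 0.0005
grasp_force: 0.0
```

Run:
```python
from h import *
import cv2
print("glass base",plane("scene",(415,292),0),"rim near",plane("scene",(405,265),.1),"washbase",plane("scene",(385,255),0))
s=bot.camera("scene")[:,:,::-1];w=bot.camera("wrist")[:,:,::-1]
c=np.zeros((400,800,3),np.uint8)
c[:,:400]=cv2.resize(s[225:325,260:360],(400,400),interpolation=cv2.INTER_CUBIC)
c[:300,400:]=cv2.resize(w,(400,300),interpolation=cv2.INTER_AREA)
cv2.imwrite("pics/c6.png",c);print(bot.get_obs()["ft_force"])
```

```text
glass base [ 0.72927838 -0.21431388  0.        ] rim near [ 0.68957692 -0.19562227  0.1       ] washbase [ 0.73346338 -0.11019479  0.        ]
[0.27158022 0.41043613 0.09956372]
```

View pics/c6.png

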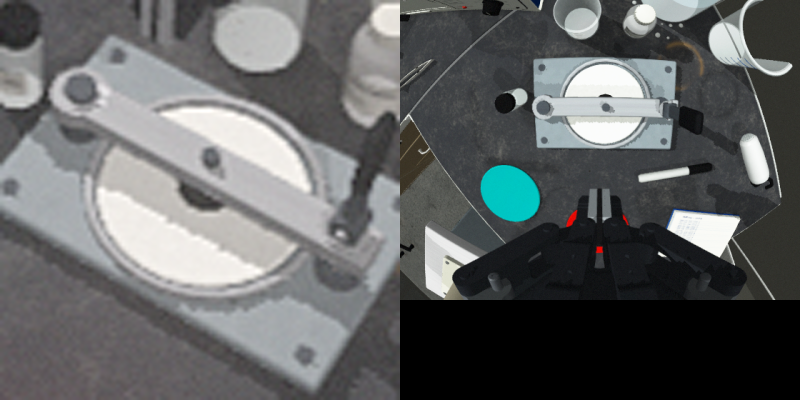

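The strap is home: in the wrist view it runs parallel to the plate's edge, (543,107) to (665,105), with its notch on the bolt and the disc in its seat. The lever is still upright at (685,118). Now I go to the pivot side of the lever and push it over.

{"op": "step_arm", "data": {"targets": "-1 0.06 -0.004 0 0 0 0;-1 0.1 -0.006 0 0 0 0;-1 0.1 -0.006 -0.06 0 0 0;-1 0.1 -0.006 -0.11 0 0 0;-1 0.1 -0.006 -0.156 0 0 0;-1 0.1 -0.006 -0.156 0 0 0"}}

```text
clock: 9.37
eef_pos: [0.5553, -0.0966, 0.0688]
tool_rot: [0.97, 0.241, -0.006, -0.003]
ft_force: [-1.0, 0.2, -0.9]
grip_width: -0.0002
grasp_force: 0.0
```

{"op": "step_arm", "data": {"targets": "-1 0.01 -0.019 0 0 0 0;-1 0.02 -0.038 0 0 0 0;-1 0.03 -0.057 0 0 0 0;-1 0.04 -0.076 0 0 0 0;-1 0.05 -0.095 0 0 0 0"}}

```text
clock: 9.78
eef_pos: [0.5873, -0.1464, 0.0777]
tool_rot: [0.971, 0.241, 0.001, -0.0]
ft_force: [-0.4, 3.5, -0.2]
grip_width: -0.0003
grasp_force: 1.8
```

{"op": "step_arm", "data": {"targets": "-1 0.013 -0.018 0 0 0 0;-1 0.026 -0.035 0 0 0 0;-1 0.033 -0.048 -0.008 0 0 0;-1 0.039 -0.06 -0.016 0 0 0;-1 0.044 -0.069 -0.028 0 0 0;-1 0.048 -0.078 -0.04 0 0 0;-1 0.052 -0.084 -0.052 0 0 0;-1 0.054 -0.088 -0.064 0 0 0;-1 0.054 -0.088 -0.075 0 0 0;-1 0.054 -0.088 -0.084 0 0 0"}}

```text
clock: 10.62
eef_pos: [0.6142, -0.1911, 0.0344]
tool_rot: [0.971, 0.241, 0.001, 0.002]
ft_force: [0.2, -3.4, 4.3]
grip_width: -0.0001
grasp_force: 2.1
```

Contact is about 4 N. I press down to the stop in small steps.

{"op": "step_arm", "data": {"targets": "-1 0 0 -0.004 0 0 0;-1 0 0 -0.008 0 0 0;-1 0 0 -0.008 0 0 0"}}

```text
clock: 10.87
eef_pos: [0.614, -0.1904, 0.0314]
tool_rot: [0.971, 0.241, 0.001, 0.001]
ft_force: [-0.3, -3.0, 5.0]
grip_width: 0.0003
grasp_force: 2.9
```

{"op": "step_arm", "data": {"targets": "-1 0 0 -0.004 0 0 0;-1 0 0 -0.008 0 0 0;-1 0 0 -0.008 0 0 0"}}

```text
clock: 11.12
eef_pos: [0.6142, -0.1905, 0.0311]
tool_rot: [0.971, 0.241, 0.002, 0.002]
ft_force: [-6.6, -0.9, 21.8]
grip_width: -0.0002
grasp_force: 10.8
```

The stop is reached at about 0.031, as expected for a flat lever, with 22 N. I hold for a moment, then lift off straight up and check.

{"op": "step_arm", "data": {"targets": "-1 0 0 -0.004 0 0 0;-1 0 0 -0.004 0 0 0;-1 0 0 -0.004 0 0 0;-1 0 0 0.04 0 0 0;-1 0 0 0.1 0 0 0;-1 -0.06 0 0.18 0 0 0;-1 -0.14 0 0.26 0 0 0;-1 -0.22 0 0.26 0 0 0;-1 -0.26 0 0.26 0 0 0;-1 -0.26 0 0.26 0 0 0"}}

```text
clock: 11.95
eef_pos: [0.4753, -0.1875, 0.1563]
tool_rot: [0.971, 0.24, -0.003, -0.002]
ft_force: [-0.8, 0.3, -0.4]
grip_width: -0.0001
grasp_force: 0.0
```

Run:
```python
from h import *
import cv2
s=bot.camera("scene")[:,:,::-1];w=bot.camera("wrist")[:,:,::-1]
c=np.zeros((400,800,3),np.uint8)
c[:,:400]=cv2.resize(s[215:365,240:390],(400,400),interpolation=cv2.INTER_CUBIC)
c[:,400:]=cv2.resize(w[0:280,140:420],(400,400),interpolation=cv2.INTER_CUBIC)
cv2.imwrite("pics/c7.png",c);print(bot.get_obs()["ft_force"],bot.get_obs()["eef_pos"])
```

```text
[ 0.71150564 -0.36732624  0.03956057] [ 0.4814788  -0.18865521  0.15627958]
```

View pics/c7.png

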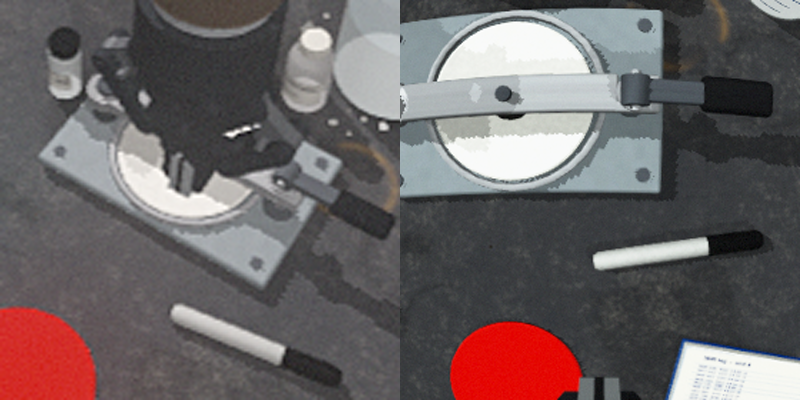

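The lever lies flat outwards, in the wrist crop from (635,90) to (772,97). The strap is home over the disc, and the marker and vial are unmoved. I make one numeric check of the lever end and then hand in.

Run:
```python
from h import *
p=plane("scene",S(390,221),.058);print(p, "expected .632 -.224")
if np.hypot(p[0]-.632,p[1]+.224)<.02: print(bot.job_done())
```

```text
[ 0.63700737 -0.21823047  0.058     ] expected .632 -.224
the job is handed in; nothing more can be done
None
```

The strap is fully home on the bolt and the cam lever is flat; the last pictures show the disc still in its seat, and the job is handed in, with no verdict returned.

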